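# Tip the grinding pieces out of the jug into the test sieve

## Robot

A 6-joint arm with a two-finger parallel gripper is mounted at the origin on the work surface. World frame = base frame: x ahead of the robot, y to its left, z up, the work surface at z = 0. Lengths are in mm, angles in rad, forces in N, time in s.
With the tool pointing down it reaches from about 350 to 975 mm from the base axis. Payload 7.1 kg.
Tool frame: the origin (TCP) lies at the centre of the arm's flange, where the gripper is bolted on; the fingertips stand 182 mm ahead of it and the grasp point (between the pads) lies 163 mm ahead of it; z points along the fingers, y is the direction in which the jaws open and shut (so a half turn about z gives the same grasp; the last joint's range is limited). The gripper opens to 88 mm and grips with 3 to 60 N. Pads are 20 mm wide; open, the fingers measure 115 mm over their backs; the gripper's body (75 mm by 178 mm) begins 61 mm behind the grasp point.
Start: joints at [1.086, 0.423, 1.63, -0, 1.089, -0.019], TCP at [280.679, 558.414, 404.675] pointing down, gripper open.
Joint ranges: [-3, 3], [-0.9, 2.11], [0.09, 2.58], [-1.31, 4.45], [0.11, 2.69], [-2.54, 2.54]. Speed limits (rad/s): [2.39, 2.39, 3.01, 3.14, 3.14, 3.14].

## Interface

Orientations are given as a rotation vector (axis times angle).
In Python, from workcell import get_obs, get_image, camera_params, workorder, search_frame, silhouettes gives the robot as it stands.
- The arm moves only by the tool play_rows, never from a script. Its arguments are lists of equal length, an entry for each row: "travel": the shift along the tool's x, y, z in units of 25 mm (1.0 is 25 mm), a list of three; "angular": the turn, a rotation vector about the tool's x, y, z in units of 8 degrees (1.0 is 8 degrees), a list of three; "claw": the opening, from -1 (shut) to 1 (fully open), so that 0 is half open. A call has 1 to 20 rows; each row is the pose to reach, as a shift and turn from the pose measured when the call began, along the tool's axes at that moment; what a row does not reach only later rows make up. A row lasts 1/8 s, in which the tool goes at most 62.5 mm and 10.7 degrees, less where a joint would pass 70% of its speed; a pose out of reach is approached as far as the arm can. A call with a gripper value outside its range is refused whole. The fingers move at their own pace and stop on an object; the grip force is fixed at half the most. Time passes only in rows, so rows that repeat a pose let the fingers close. It gives the time, the measured TCP pose, the force and the opening at its end, in the units of the state.
- get_obs(): the state, without advancing time (a new reading comes with each control period).
- get_image(name): name is "scene" or "top" or "wrist"; returns the picture (480x640x3 uint8, blue, green, red); there is no depth.
- camera_params(name): a dict with "mtx" (3x3 intrinsics, pixels), "R" (3x3) and "t" (3): a world point X has camera coordinates R X + t; the wrist camera has in their place "T_tool_cam" (4x4, takes a point from camera to tool coordinates, whose origin is the TCP and whose axes are the flange's). Camera axes: x right, y down, z forward; pixel columns grow to the right and rows downward; lengths in mm; the calibration is good to about 2 mm. The wrist camera is an equidistant fisheye: a pixel r from the principal point sees the ray r / f radians off the axis. A picture is of the moment at which its call begins: read the wrist's pose just before it. camera_params takes no time and is no camera call.
- workorder.close_job(): hands the job in, once; it reports no verdict.
Trained networks look in the newest picture that a camera, given by its name, has taken for a name from the list of things; names that differ only in an ending like _2 or _b are one class to them, and where a whole thing is asked for, a point or a joint stands for the part that bears it (a point fixed in the world has none). Each returns a list of dicts, best first, with "conf" (0 to 1); they miss things now and then, are a little off and sometimes report something else, mostly with a low value. They report only what shows in the picture. A call takes as long as a camera call. They do not tell look-alikes from the thing itself.
- search_frame(camera, thing): "location" ([x, y, z] in mm, in world coordinates, good to about 4 mm: the middle of the surface that is visible of it).
- silhouettes(camera, thing): "mask" (480x640 bool, what is visible of it).
The state is a dict: "t": time; "qpos": joint angles; "qvel": joint speeds; "joint_torque": joint torques, N m; "ee_pos": TCP position; "orientation": TCP orientation; "ft_force": force on the tool from outside, world axes, zero at the start; "moment": the same for the moment, N m; "width": finger opening in mm.
Only numpy, scipy, OpenCV 4.12 (cv2) and the standard library are available. Lean on these libraries where they do the work, as an engineer would, in place of code of your own. Each camera call takes 0.05 s, during which the arm holds its last target. There are 200 camera calls.

## Task

Take the steel jug by its handle, carry it to the round test sieve and tip all six white grinding cylinders out into it, keeping the lip low while you pour, no more than a hand's breadth above the sieve's rim. Then stand the empty jug upright on the black rubber mat with its whole base on it: lower it until it rests there before you let go of it. Do not shift or knock over the other things on the bench.

Things in the scene. Friction and masses are not known exactly. Their poses are not given: they have to be found in the camera images.
- jug: Upright round steel jug, the only vessel with a handle, 0.15 to 0.31 kg empty, six grinding pieces in it. Origin: centre of its underside; z up its axis, +x to the pouring lip, -x to the handle, which starts pointing to about +y of the world (robot's left) +-0.4 rad. 110 mm high, outside diameter 74 mm at the foot, 104 mm at the rim, wall 2.5 mm, inner floor 5 mm up.
- jug_grip (a point): Middle of the jug's handle: an upright black bar, 18 mm wide (along the jug's y, flat sides), 12 mm thick, z = 29 to 99 mm, 88 mm from the axis on the -x side, 66 mm up; gap of 37 mm to the wall; flat arms 16 mm wide join its top and bottom to the jug. Axes as the jug's. Held here the jug is off-balance and sags in a weak pinch: grip firmly.
- jug_lip (a point): The jug's rim at the pouring lip: 52 mm from the axis on the +x side, 110 mm above the underside. Axes as the jug's.
- sieve: Round laboratory test sieve, 200 mm outside diameter, open on top, fixed to the bench (does not slide). Origin at the centre of its underside on the bench, z up. Steel wall 3 mm thick, rim 62 mm above the bench; the wire mesh floor is 18 mm above the bench, i.e. 44 mm below the rim.
- mat: Square flat black rubber draining mat, 170 mm by 170 mm, 4 mm thick, fixed to the bench. Origin at the centre of its underside on the bench, x and y along its sides, z up.
- piece0_center (a point): Centre of grinding piece 0 of six: white ceramic cylinder, 20 mm diameter, 20 mm long, 25 g, loose, standing on the jug's floor at the start. The pieces slide on the steel rather than roll (friction about 0.3): they leave the jug only when it is tipped past level, some 95 to 105 degrees from upright, sooner if shaken.
- piece1_center (a point): Centre of grinding piece 1 of six: white ceramic cylinder, 20 mm diameter, 20 mm long, 25 g, loose, standing on the jug's floor at the start. The pieces slide on the steel rather than roll (friction about 0.3): they leave the jug only when it is tipped past level, some 95 to 105 degrees from upright, sooner if shaken.
- piece2_center (a point): Centre of grinding piece 2 of six: white ceramic cylinder, 20 mm diameter, 20 mm long, 25 g, loose, standing on the jug's floor at the start. The pieces slide on the steel rather than roll (friction about 0.3): they leave the jug only when it is tipped past level, some 95 to 105 degrees from upright, sooner if shaken.
- piece3_center (a point): Centre of grinding piece 3 of six: white ceramic cylinder, 20 mm diameter, 20 mm long, 25 g, loose, standing on the jug's floor at the start. The pieces slide on the steel rather than roll (friction about 0.3): they leave the jug only when it is tipped past level, some 95 to 105 degrees from upright, sooner if shaken.
- piece4_center (a point): Centre of grinding piece 4 of six: white ceramic cylinder, 20 mm diameter, 20 mm long, 25 g, loose, standing on the jug's floor at the start. The pieces slide on the steel rather than roll (friction about 0.3): they leave the jug only when it is tipped past level, some 95 to 105 degrees from upright, sooner if shaken.
- piece5_center (a point): Centre of grinding piece 5 of six: white ceramic cylinder, 20 mm diameter, 20 mm long, 25 g, loose, standing on the jug's floor at the start. The pieces slide on the steel rather than roll (friction about 0.3): they leave the jug only when it is tipped past level, some 95 to 105 degrees from upright, sooner if shaken.
- beaker: Bystander, loose, to be left alone: glass beaker without handle, 60 mm diameter, 80 mm high. Origin at the centre of its underside.
- plant_cup: Bystander, loose, to be left alone: clear cup with a green plantlet, 54 mm diameter, about 90 mm high. Origin at the centre of its underside.
- reagent: Bystander, loose, to be left alone: small amber bottle with a purple cap, 40 mm diameter, 80 mm high. Origin at the centre of its underside.
- dishes: Bystander, loose, to be left alone: two stacked clear Petri dishes, 90 mm diameter, 32 mm high. Origin at the centre of its underside.
- scoop: Bystander, loose, to be left alone: steel spoon lying flat, 150 mm long, origin near its middle.
- tip_box: Bystander, loose, to be left alone: low white and blue box of pipette tips, 85 mm by 120 mm, 53 mm high. Origin at the centre of its underside.
Not all that is in view belongs to the job. What is shaped like the jug but green is not meant.

How it is judged (in metres and radians):
On the way, in this order (a step that is already met when the one before it is completed fails the run):
1. the jug is tipped well over with its lip over the sieve (angle between jug's own z axis and vertical above 1.1 rad and horizontal distance between jug_lip and sieve below 0.11 m), for 0.1 s.
2. all six pieces are in the sieve (horizontal distance between each of piece0_center, piece1_center, piece2_center, piece3_center, piece4_center, piece5_center and sieve below 0.098 m and height (world z) of each of piece0_center, piece1_center, piece2_center, piece3_center, piece4_center, piece5_center below 0.058 m), for 0.1 s.
3. the jug is set down upright on the mat, still held (x of jug in the frame of mat between -0.05 and 0.05 m and y of jug in the frame of mat between -0.05 and 0.05 m and z of jug in the frame of mat below 0.012 m and angle between jug's own z axis and vertical below 0.12 rad and contact force between the fingers and jug above 0.5 N), for 0.1 s.
At the end, for the whole second after the job is handed in: All six pieces lie in the sieve, inside its wall and below its rim; the jug stands upright (within 7 degrees) at rest on the mat with its whole base on it (its centre within 50 mm of the mat's centre along each side), let go of (all of step 2 and x of jug in the frame of mat between -0.05 and 0.05 m and y of jug in the frame of mat between -0.05 and 0.05 m and z of jug in the frame of mat below 0.012 m and angle between jug's own z axis and vertical below 0.12 rad and contact force between the fingers and jug below 0.1 N and linear speed of jug below 0.02 m/s); the robot touches nothing.
It fails at once if the lip is more than 13 cm above the sieve's rim (0.19 m above the bench) while the jug is tipped beyond 70 degrees (angle between jug's own z axis and vertical above 1.22 rad and height (world z) of jug_lip above 0.19 m).
It fails at once if a bystander is shifted by more than 25 mm or knocked over (distance of any of beaker, plant_cup, reagent, dishes, scoop, tip_box from where it was at the start of the episode above 0.025 m or angle between any of beaker, plant_cup, reagent, dishes, scoop, tip_box's own z axis and vertical above 0.5 rad).
It also fails if it takes over 61 s, if anything falls off the work surface, if the arm or the gripper's body presses on something with over 40 N, if the wrist force passes 120 N, or if a joint passes its speed limit or range.

## Working session

There is one attempt and no reset: what is moved stays moved. The work goes in short steps, Python scripts to look and compute and a tool call to move; the robot and the scene stay as the last step left them, time stands still between calls to the robot, and variables do not carry over. Pictures are saved under pics/ and viewed, about 8 in all and at most 12, crops included, and the job is handed in when it is done.

Besides the shell and the picture viewer there is one more tool, called after "Request:" by a JSON object that holds its "api" and its "payload". play_rows: Moves the arm, as the interface text tells. Its arguments: {"type":"object","properties":{"travel":{"type":"array","items":{"type":"array","items":{"type":"number"}}},"angular":{"type":"array","items":{"type":"array","items":{"type":"number"}}},"claw":{"type":"array","items":{"type":"number"}}},"required":["travel","angular","claw"]}

```bash
mkdir -p pics; ls; python3 - <<'E'
from workcell import *
import cv2, numpy as np
o=get_obs(); print({k:np.round(v,3) for k,v in o.items()})
a=get_image("scene"); b=get_image("top")
cv2.imwrite("pics/scene.png",a); cv2.imwrite("pics/top.png",b)
for c in ("scene","top"):
  p=camera_params(c); print(c,np.round(-p["R"].T@p["t"]),np.round(p["R"],2).tolist())
  for n in ("jug","jug_grip","jug_lip","sieve","mat","beaker","plant_cup","reagent","dishes","scoop","tip_box"):
    print(c,n,[(np.round(d["location"]).tolist(),round(d["conf"],2)) for d in search_frame(c,n)])
E
```

```text
pics
{'t': np.float64(0.0), 'qpos': array([ 1.086,  0.424,  1.631, -0.   ,  1.089, -0.019]), 'qvel': array([-0.   ,  0.001, -0.001,  0.   , -0.001, -0.001]), 'joint_torque': array([ 1.0000e-03, -5.4463e+01, -2.7366e+01,  6.4000e-02,  2.3000e-02,
       -0.0000e+00]), 'ee_pos': array([280.559, 558.157, 403.879]), 'orientation': array([-7.250e-01, -3.056e+00,  2.000e-03]), 'ft_force': array([ 0.419,  0.236, -1.088]), 'moment': array([-0.024, -0.03 , -0.022]), 'width': np.float64(87.739)}
scene [1262. -806. 1063.] [[0.74, 0.67, 0.02], [0.46, -0.49, -0.74], [-0.48, 0.56, -0.68]]
scene jug [([507.0, -288.0, 73.0], 0.87), ([516.0, -482.0, 69.0], 0.65)]
scene jug_grip [([509.0, -474.0, 75.0], 0.72), ([504.0, -290.0, 73.0], 0.66)]
scene jug_lip [([505.0, -289.0, 76.0], 0.77), ([509.0, -474.0, 74.0], 0.67), ([768.0, -156.0, 51.0], 0.48)]
scene sieve [([570.0, 236.0, 18.0], 0.66)]
scene mat [([559.0, -31.0, 0.0], 0.65), ([769.0, -156.0, 48.0], 0.18)]
scene beaker [([769.0, 117.0, 48.0], 0.55), ([570.0, 233.0, 16.0], 0.23)]
scene plant_cup [([769.0, -155.0, 50.0], 0.84)]
scene reagent [([734.0,
[... 261 characters left out ...]
], [-0.99, 0.03, -0.11], [0.11, 0.01, -0.99]]
top jug [([517.0, -310.0, 76.0], 0.78), ([530.0, -494.0, 63.0], 0.73), ([680.0, 376.0, 36.0], 0.59)]
top jug_grip [([534.0, -492.0, 64.0], 0.98), ([520.0, -309.0, 75.0], 0.55)]
top jug_lip [([516.0, -312.0, 79.0], 0.63), ([532.0, -494.0, 59.0], 0.56)]
top sieve [([571.0, 237.0, 18.0], 0.62)]
top mat [([514.0, -288.0, 28.0], 0.73), ([552.0, -25.0, 1.0], 0.71)]
top beaker [([777.0, 133.0, 38.0], 0.58), ([520.0, -312.0, 79.0], 0.35)]
top plant_cup [([763.0, -148.0, 49.0], 0.95)]
top reagent [([714.0, -297.0, 82.0], 0.77)]
top dishes [([681.0, 378.0, 29.0], 0.89), ([763.0, -150.0, 48.0], 0.47)]
top scoop []
top tip_box [([368.0, -138.0, 48.0], 0.73)]
```

View pics/scene.png

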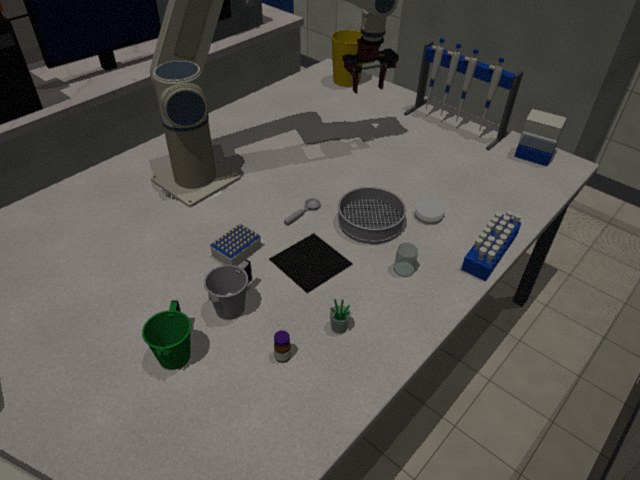

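View pics/top.png

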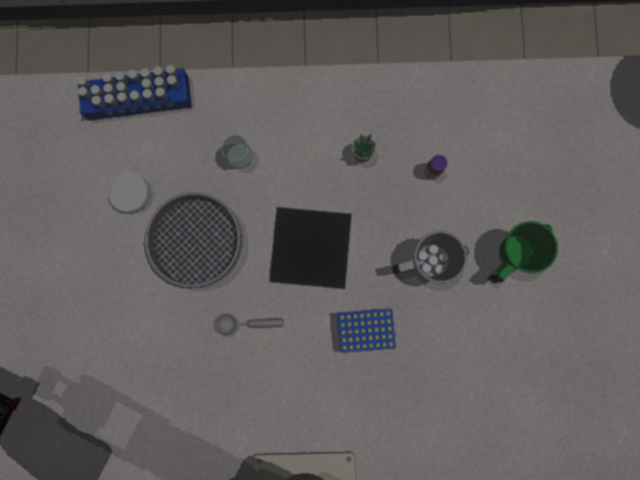

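Candidates for "jug": steel jug with six white pieces (scene 228,290; top 440,257), green jug (scene 170,338; top 530,247). The sieve is at top (193,241) and the mat at top (311,248). I choose the steel jug and will check it in a close crop.

```bash
cat > h.py <<'E'
from workcell import *
import cv2, numpy as np
from scipy.spatial.transform import Rotation as Ro
def ray(cam,uv,z):
    p=camera_params(cam); R,t=np.array(p["R"]),np.array(p["t"]).ravel()
    c=-R.T@t; d=R.T@np.linalg.solve(p["mtx"],[uv[0],uv[1],1.]); return c+d*(z-c[2])/d[2]
def proj(cam,X):
    p=camera_params(cam); q=(np.array(p["R"])@np.array(X,float)+np.array(p["t"]).ravel()); q=np.array(p["mtx"])@q; return q[:2]/q[2]
E
python3 - <<'E'
from h import *
a=get_image("top"); s=get_image("scene")
c1=cv2.resize(a[220:300,360:480],None,fx=5,fy=5,interpolation=cv2.INTER_CUBIC)
c2=cv2.resize(s[245:325,190:270],None,fx=5,fy=5,interpolation=cv2.INTER_CUBIC)
im=np.hstack([c1,c2])
im=cv2.convertScaleAbs(im,alpha=1.5,beta=20); im=cv2.resize(im,(800,320)); cv2.imwrite("pics/crop.png",im)
# mat
m=(a.max(2)<40).astype(np.uint8); m[:, :255]=0; m[:,370:]=0; m[:190]=0; m[300:]=0
cn=max(cv2.findContours(m,0,2)[0],key=cv2.contourArea); r=cv2.minAreaRect(cn); bp=cv2.boxPoints(r)
P=np.array([ray("top",b,4) for b in bp]); print("mat",P.round(),P.mean(0).round(1),np.linalg.norm(P[1]-P[0]),np.linalg.norm(P[2]-P[1]))
for d in silhouettes("top","sieve")[:1]:
  cn=max(cv2.findContours(d["mask"].astype(np.uint8),0,2)[0],key=cv2.contourArea); e=cv2.minEnclosingCircle(cn);print("sieve",e,ray("top",e[0],62).round())
for d in silhouettes("top","jug"):
  cn=max(cv2.findContours(d["mask"].astype(np.uint8),0,2)[0],key=cv2.contourArea);print("jug",d["conf"],cv2.boundingRect(cn),cv2.minEnclosingCircle(cn))
for n in ("scoop","tip_box"):
  for d in silhouettes("top",n): print(n,d["conf"],cv2.boundingRect(d["mask"].astype(np.uint8)))
E
```

```text
mat [[ 481.   68.    4.]
 [ 645.   50.    4.]
 [ 625. -116.    4.]
 [ 462.  -96.    4.]] [553.  -23.5   4. ] 164.74020236715205 167.04780267690873
sieve ((193.2449951171875, 240.44662475585938), 48.884422302246094) [569. 226.  62.]
jug 0.85 (392, 231, 77, 52) ((430.0, 260.5), 39.424076080322266)
jug 0.64 (488, 221, 70, 62) ((519.0, 253.0), 40.459957122802734)
scoop 0.58 (215, 314, 69, 23)
tip_box 0.96 (336, 309, 60, 44)
tip_box 0.55 (439, 254, 9, 8)
tip_box 0.26 (392, 231, 77, 52)
```

View pics/crop.png

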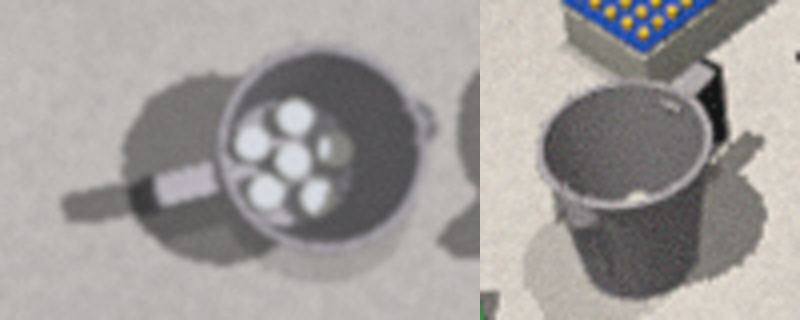

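The crop shows the steel jug with its six white pieces, its black handle bar at top px (396,269) and its lip at top px (468,250), so the choice is confirmed. The blue tip box lies close on the robot's side of the handle.

```bash
python3 - <<'E'
from h import *
c=ray("top",(440.5,256.3),110); hd=ray("top",(395.5,268.8),99); l=ray("top",(468,250.5),110)
print("jug c",c.round(1),"handle outer",hd.round(1),"r",np.linalg.norm((hd-c)[:2]),"lip",l.round(1),np.linalg.norm((l-c)[:2]))
for v in (c-hd,l-c,l-hd): print("lip yaw",np.arctan2(v[1],v[0]))
# scene check: rim ellipse centre crop (627,142) of scene crop
print("scene c",ray("scene",(190+(627-480)/4,245+142/4),110).round(1))
print("tipbox",[ray("top",p,53).round() for p in ((336,309),(396,353))])
print("beaker/plant", proj("top",(553,-23,4)))
p=camera_params("wrist"); print(np.round(p["T_tool_cam"],3).tolist(),np.round(p["mtx"],1).tolist())
E
```

```text
jug c [ 516.7 -293.3  110. ] handle outer [ 494.2 -201.5   99. ] r 94.51374506470597 lip [ 527.1 -350.1  110. ] 57.70495140853916
lip yaw -1.330273169510546
lip yaw -1.3896821944456994
lip yaw -1.352792689761889
scene c [ 519.9 -294.7  110. ]
tipbox [array([415., -77.,  53.]), array([ 319., -201.,   53.])]
beaker/plant [309.7587904  247.24696459]
[[-0.0, -0.969, -0.245, 65.231], [1.0, -0.0, -0.001, 0.266], [0.001, -0.245, 0.969, 19.858], [0.0, 0.0, 0.0, 1.0]] [[371.6, 0.0, 318.9], [0.0, 371.6, 238.1], [0.0, 0.0, 1.0]]
```

Request:
{"api": "play_rows", "payload": {"travel": [[-3,-2,0],[-6,-4,0],[-9,-6,0],[-12,-8.5,0],[-15,-11,0],[-17.5,-13.5,0],[-17.5,-13.5,0],[-17.5,-13.5,0],[-17.5,-13.5,0],[-17.5,-13.5,0],[-17.5,-13.5,0],[-17.5,-13.5,0]], "angular": [[0,0,0],[0,0,0],[0,0,0],[0,0,0],[0,0,0],[0,0,0],[0,0,0],[0,0,0],[0,0,0],[0,0,0],[0,0,0],[0,0,0]], "claw": [1,1,1,1,1,1,1,1,1,1,1,1]}}

```text
t: 3.0
ee_pos: [519.5, 61.5, 404.7]
orientation: [-0.723, -3.057, -0.0]
ft_force: [-0.7, 0.3, 0.4]
width: 87.9
```

```bash
cat >> h.py <<'E'
def log():
    o=get_obs()
    with open("log.txt","a") as f: f.write(" ".join("%.5f"%v for v in [*o["qpos"],*o["ee_pos"],*o["orientation"]])+"\n")
    return o
E
echo "1.086 0.424 1.631 0 1.089 -0.019 280.559 558.157 403.879 -.725 -3.056 .002" > log.txt
python3 - <<'E'
from h import *
o=log(); print(o["t"],o["qpos"].round(3),o["ee_pos"].round(1)); R=Ro.from_rotvec(o["orientation"]).as_matrix()
psi=-1.345; tau=np.radians(50)
f=np.array([np.cos(psi),np.sin(psi),0]); z=f*np.cos(tau)-[0,0,np.sin(tau)]; y=np.cross(f,[0,0,1]); 
for s in (1,-1):
  G=np.c_[np.cross(s*y,z),s*y,z]; print(np.degrees(Ro.from_matrix(R.T@G).as_rotvec())/8)
E
```

```text
3.0 [ 0.095  0.274  1.854  0.     1.014 -1.012] [519.5  61.5 404.7]
[  5.60629589   2.64004143 -15.39541836]
[ 2.19889819 -4.66950016  6.04384281]
```

Request:
{"api": "play_rows", "payload": {"travel": [[0,0,0],[0,0,0],[0,0,0],[0,0,0],[0,0,0]], "angular": [[0.4,-0.8,1],[0.8,-1.6,2],[1.1,-2.3,3],[1.1,-2.3,3],[1.1,-2.3,3]], "claw": [1,1,1,1,1]}}

```text
t: 3.62
ee_pos: [519.3, 62.3, 404.7]
orientation: [1.218, 2.578, -0.318]
ft_force: [-0.3, -0.3, 0.4]
width: 87.8
```

```bash
cat >> h.py <<'E'
from scipy.optimize import least_squares
def Rj(q):
    Z=lambda a:Ro.from_euler('z',a).as_matrix(); Y=lambda a:Ro.from_euler('y',a).as_matrix()
    A=Z(q[0]);B=A@Y(q[1]);C=B@Y(q[2]);E=C@Z(q[3])@Y(q[4]);F=E@Z(q[5])@Z(np.pi/2); return A,B,C,E,F
def fk(q,k):  # k: h, lateral, L1, elbow offset, L2, d, shoulder offset
    A,B,C,E,F=Rj(q)
    return A@[k[6],k[1],k[0]]+B@[0,0,k[2]]+C@[k[3],0,k[4]]+F@[0,0,k[5]],F
E
python3 - <<'E'
from h import *
log(); D=np.loadtxt("log.txt")
for d in D: print("q",d[:6].round(3),"R err deg",np.degrees((Ro.from_matrix(fk(d[:6],[0]*7)[1]).inv()*Ro.from_rotvec(d[9:])).magnitude()).round(2))
f=lambda k7:np.ravel([fk(d[:6],[*k7,0])[0]-d[6:9] for d in D])
r=least_squares(f,[250,12,500,0,480,120]); print(r.x.round(1),f(r.x).round(1))
f2=lambda k:f([k[0],k[1],k[2],0,k[3],k[4]])
r=least_squares(f2,[250,12,500,480,120]); print(r.x.round(1),f2(r.x).round(1))
E
```

```text
q [ 1.086  0.424  1.631  0.     1.089 -0.019] R err deg 0.06
q [ 0.095  0.274  1.854  0.     1.014 -1.012] R err deg 0.0
q [ 0.178  0.266  1.887 -0.424  0.936 -0.266] R err deg 0.0
[319.3  11.9 561.1  81.4 488.  127.7] [-0.  -0.  -0.   0.1  0.   0.  -0.  -0.   0. ]
[170.6  11.5 605.8 422.9 124.4] [-0.3 -1.4 -2.4 -0.  -0.4  1.1  1.6  1.   1.3]
```

```bash
cat >> h.py <<'E'
K=[170.6,11.5,605.8,0,422.9,124.4,0]
LO=np.array([-3,-.9,.09,-1.31,.11,-2.54]);HI=np.array([3,2.11,2.58,4.45,2.69,2.54])
def ik(p,G,q0=None,n=12):
    rng=np.random.default_rng(0); best=[]
    for s in ([q0] if q0 is not None else [])+[LO+(HI-LO)*rng.random(6) for _ in range(n if q0 is None else 0)]:
        f=lambda q:(lambda r:np.r_[(r[0]-p)/100,(Ro.from_matrix(r[1].T@G)).as_rotvec()])(fk(q,K))
        r=least_squares(f,np.clip(s,LO+.01,HI-.01),bounds=(LO,HI),max_nfev=60)
        if r.cost<1e-6 and not any(np.abs(b-r.x).max()<.05 for b in best): best.append(r.x)
    return best
def jugR(psi,th): # jug frame: x to lip; tipped th toward lip
    return Ro.from_euler('ZY',[psi,th]).as_matrix()
def toolrel(tau,s): # tool axes in jug frame
    z=np.array([np.cos(tau),0,-np.sin(tau)]); y=np.array([0,-s,0.]); return np.c_[np.cross(y,z),y,z]
GR=np.array([-88,0,66.]);LIP=np.array([52,0,110.])
def tcp_from_jug(o,J,T): # o jug origin
    G=J@T; return o+J@GR-163*G[:,2],G
def marg(q): return np.minimum(q-LO,HI-q).min()
E
cat > plan.py <<'E'
from h import *
S=np.array([569,230,0.])
for taud in (45,60,75):
  for s in (1,-1):
    T=toolrel(np.radians(taud),s); J=jugR(-1.345,0)
    sols=[]
    p,G=tcp_from_jug(np.array([518,-294,0.]),J,T)
    for q in ik(p,G):
      b=ik(p-80*G[:,2],G,q); sols.append(q)
      print("grasp",taud,s,q.round(2),"m",marg(q).round(2),"standoff",len(b) and (marg(b[0]).round(2),np.abs(b[0]-q).max().round(2)))
    if not sols: continue
    for phid in (-160,-130,-100,-77,-50,180):
      ph=np.radians(phid)
      lipd=np.array([np.cos(ph),np.sin(ph),0])
      J=jugR(ph,np.radians(70)); o=S-30*lipd+[0,0,130]-J@LIP
      for q in ik(*tcp_from_jug(o,J,T)):
        ms=[marg(q)];dq=[]; qq=q
        for th in (90,110,120,-45,-20,0):
          if th==-45: qq=q
          t=abs(th); J=jugR(ph,np.radians(t)); o=S-30*lipd+[0,0,95+(110*np.cos(np.radians(t)) if t<90 else 0)]-J@LIP
          b=ik(*tcp_from_jug(o,J,T),qq)
          if not b: ms.append(-t-1); break
          dq.append(np.abs(b[0]-qq).max()); qq=b[0]; ms.append(marg(qq))
        if min(ms)>.05: print("  pour",phid,q.round(2),np.round(ms,2),"dq",max(dq).round(2),"q0",qq.round(2))
E
time python3 plan.py
```

```text
grasp 60 -1 [-0.17  0.51  2.2  -1.19  0.52  0.69] m 0.12 standoff (np.float64(0.38), np.float64(0.26))
  pour -130 [0.31 0.38 1.86 0.93 0.44 0.24] [0.33 0.42 0.21 0.13 0.8  1.02 0.79] dq 1.2 q0 [ 0.54  0.96  0.88 -0.17  1.8   1.24]
  pour -100 [ 0.27  0.42  1.81  0.92  0.82 -0.18] [0.71 0.59 0.49 0.46 0.86 1.18 0.98] dq 0.7 q0 [ 0.7   0.81  1.19 -0.33  1.56  0.95]
  pour -77 [ 0.26  0.45  1.75  0.81  1.08 -0.42] [0.83 0.75 0.74 0.74 0.92 1.05 0.86] dq 0.54 q0 [ 0.81  0.68  1.48 -0.45  1.32  0.77]
  pour -50 [ 0.27  0.49  1.67  0.64  1.36 -0.69] [0.91 0.95 0.8  0.67 0.87 0.81 0.69] dq 0.5 q0 [ 0.89  0.5   1.83 -0.62  1.01  0.58]
grasp 75 -1 [-0.3   0.49  2.12 -0.53  0.46 -0.06] m 0.35 standoff (np.float64(0.52), np.float64(0.17))
  pour -130 [ 0.26  0.4   2.02  1.83  0.51 -0.68] [0.4  0.31 0.16 0.13 0.48 0.98 1.02] dq 1.44 q0 [ 0.51  0.82  1.11 -0.09  1.46  1.23]
  pour -100 [ 0.19  0.45  1.92  1.33  0.91 -0.6 ] [0.66 0.52 0.46 0.45 0.7  0.94 1.12] dq 0.77 q0 [ 0.64  0.71  1.33 -0.19  1.3   0.88]
  pour -77 [ 0.17  0.51  1.81  1.07  1.2  -0.67] [0.77 0.72 0.71 0.72 0.88 0.91 1.02] dq 0.53 q0 [ 0.72  0.6   1.55 -0.25  1.13  0.62]
  pour -50 [ 0.2   0.58  1.68  0.8   1.51 -0.82] [0.9  0.92 0.65 0.51 0.87 0.81 0.75] dq 0.44 q0 [ 0.77  0.45  1.83 -0.33  0.91  0.29]
real	0m6.872s
user	0m7.358s
sys	0m0.076s
```

```bash
cat >> h.py <<'E'
T75=toolrel(np.radians(75),-1)
def rel(p,G,tag=""):
    o=get_obs(); R=Ro.from_rotvec(o["orientation"]).as_matrix()
    print(tag,"travel",(R.T@(p-o["ee_pos"])/25).round(2).tolist(),"ang",(np.degrees(Ro.from_matrix(R.T@G).as_rotvec())/8).round(2).tolist())
E
python3 - <<'E'
from h import *
p,G=tcp_from_jug(np.array([518,-294,0.]),jugR(-1.345,0),T75)
rel(p-110*G[:,2],G,"standoff"); print(p,p-110*G[:,2])
q=get_obs()["qpos"]; 
b=ik(p-110*G[:,2],G,q); print(q.round(2),b)
E
```

```text
standoff travel [-3.9, -5.92, 5.09] ang [0.41, 0.69, 3.23]
[ 488.85329007 -167.11715802  223.44590969] [ 482.47933273 -139.36974418  329.69775058]
[ 0.18  0.27  1.89 -0.42  0.94 -0.27] [array([-0.2470217 ,  0.31268995,  2.0372708 , -0.36421403,  0.70346856,
       -0.20409324])]
```

Request:
{"api": "play_rows", "payload": {"travel": [[-1.3,-2,1.7],[-2.6,-4,3.4],[-3.9,-5.92,5.09],[-3.9,-5.92,5.09],[-3.9,-5.92,5.09]], "angular": [[0.14,0.23,1.1],[0.28,0.46,2.2],[0.41,0.69,3.23],[0.41,0.69,3.23],[0.41,0.69,3.23]], "claw": [1,1,1,1,1]}}

```text
t: 4.25
ee_pos: [481.9, -140.8, 329.0]
orientation: [1.826, 2.291, -0.241]
ft_force: [-0.0, 0.3, -0.2]
width: 88.0
```

```bash
python3 - <<'E'
from h import *
o=log(); im=get_image("wrist"); p=camera_params("wrist"); T=np.array(p["T_tool_cam"]); M=np.array(p["mtx"])
R=Ro.from_rotvec(o["orientation"]).as_matrix()
def pw(X):
    c=np.linalg.inv(T)@np.r_[R.T@(np.array(X)-o["ee_pos"]),1]; r=np.hypot(c[0],c[1]); th=np.arctan2(r,c[2]); return M[:2,2]+M[0,0]*th*c[:2]/r
J=jugR(-1.345,0); O=np.array([518,-294,0])
im=cv2.convertScaleAbs(im,alpha=1.4,beta=15)
for a in np.linspace(0,2*np.pi,24): cv2.circle(im,tuple(pw(O+J@[52*np.cos(a),52*np.sin(a),110]).astype(int)),2,(0,0,255),-1)
for x,y in ((-82,9),(-82,-9),(-94,9),(-94,-9)): cv2.circle(im,tuple(pw(O+J@[x,y,99]).astype(int)),2,(0,255,255),-1)
cv2.circle(im,tuple(pw(O+J@GR).astype(int)),3,(0,255,0),-1)
cv2.imwrite("pics/w1.png",im); print(o["t"],o["ee_pos"].round(1))
E
```

```text
4.25 [ 481.9 -140.8  329. ]
```

View pics/w1.png

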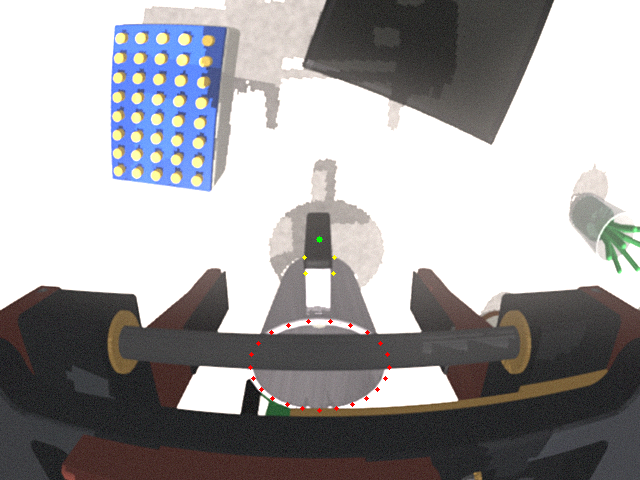

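The overlay of the predicted rim and handle fits the picture: handle bar at px (318,240), rim around (320,365). I go in along the tool axis and close.

Request:
{"api": "play_rows", "payload": {"travel": [[0,0,1],[0,0,2],[0,0,3],[0,0,3.8],[0,0,4.4],[0,0,4.4],[0,0,4.4],[0,0,4.4],[0,0,4.4],[0,0,4.4],[0,0,4.4],[0,0,4.4],[0,0,4.4],[0,0,4.4]], "angular": [[0,0,0],[0,0,0],[0,0,0],[0,0,0],[0,0,0],[0,0,0],[0,0,0],[0,0,0],[0,0,0],[0,0,0],[0,0,0],[0,0,0],[0,0,0],[0,0,0]], "claw": [1,1,1,1,1,1,-1,-1,-1,-1,-1,-1,-1,-1]}}

```text
t: 6.05
ee_pos: [488.6, -167.5, 223.3]
orientation: [1.825, 2.29, -0.241]
ft_force: [-0.0, -0.6, 0.1]
width: 18.0
```

```bash
python3 - <<'E'
from h import *
o=log(); print(o["t"],o["width"],o["ft_force"].round(1)); R=Ro.from_rotvec(o["orientation"]).as_matrix()
print("grasp pt",(o["ee_pos"]+163*R[:,2]).round(1),"exp [498.3,-208.2,66]"); print("world up in tool",(R.T@[0,0,100/25]).round(2))
E
```

```text
6.05 17.95797876432793 [-0.  -0.6  0.1]
grasp pt [ 497.8 -208.6   65.8] exp [498.3,-208.2,66]
world up in tool [-1.03 -0.   -3.86]
```

Width 18.0 mm equals the bar. I lift it by 150 mm.

Request:
{"api": "play_rows", "payload": {"travel": [[-0.1,0,-0.4],[-0.2,0,-0.8],[-0.5,0,-1.8],[-0.8,0,-2.9],[-1.1,0,-4.1],[-1.35,0,-5.1],[-1.55,0,-5.8],[-1.55,0,-5.8],[-1.55,0,-5.8]], "angular": [[0,0,0],[0,0,0],[0,0,0],[0,0,0],[0,0,0],[0,0,0],[0,0,0],[0,0,0],[0,0,0]], "claw": [-1,-1,-1,-1,-1,-1,-1,-1,-1]}}

```text
t: 7.18
ee_pos: [488.2, -167.3, 372.9]
orientation: [1.825, 2.291, -0.241]
ft_force: [-0.5, 0.6, -3.1]
width: 18.0
```

```bash
cat > wrist.py <<'E'
from h import *
import sys
def shot(name,sag=0):
    o=log(); im=get_image("wrist"); p=camera_params("wrist"); T=np.array(p["T_tool_cam"]); M=np.array(p["mtx"])
    R=Ro.from_rotvec(o["orientation"]).as_matrix()
    def pw(X):
        c=np.linalg.inv(T)@np.r_[R.T@(np.array(X)-o["ee_pos"]),1]; r=np.hypot(c[0],c[1]); th=np.arctan2(r,c[2]); return M[:2,2]+M[0,0]*th*c[:2]/r
    im=cv2.convertScaleAbs(im,alpha=1.2,beta=15)
    for sg,col in ((0,(0,0,255)),(8,(0,255,0)),(16,(255,0,255))):
        J=R@T75.T@Ro.from_euler('y',sg,degrees=True).as_matrix(); O=o["ee_pos"]+163*R[:,2]-J@GR
        for a in np.linspace(0,2*np.pi,24):
            cv2.circle(im,tuple(pw(O+J@[52*np.cos(a),52*np.sin(a),110]).astype(int)),2,col,-1)
        for x,y in ((-82,9),(-82,-9),(-94,9),(-94,-9)): cv2.circle(im,tuple(pw(O+J@[x,y,99]).astype(int)),2,col,-1)
    cv2.imwrite(f"pics/{name}.png",im); print(o["t"],o["ee_pos"].round(1),o["ft_force"].round(1),o["moment"].round(2),o["width"])
if __name__=="__main__": shot(sys.argv[1])
E
python3 wrist.py w2
```

```text
7.175 [ 488.2 -167.3  372.9] [-0.5  0.6 -3.1] [0.4  0.18 0.03] 17.98249548193624
```

View pics/w2.png

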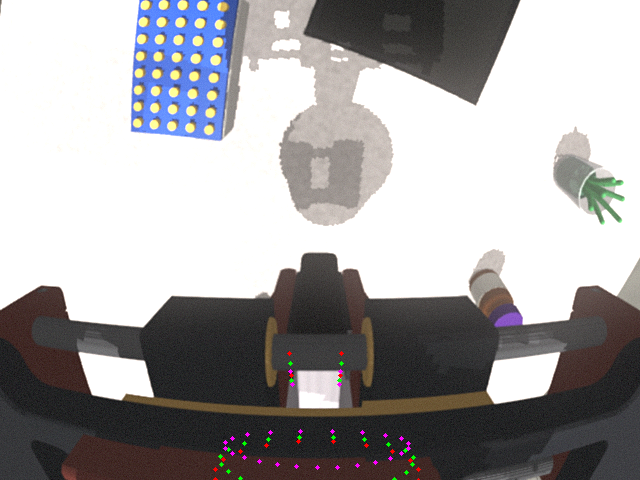

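The picture shows the jug off the bench with its shadow at (335,165). The bar sits straight between the pads at (320,340), and tip box and bottle are undisturbed. Next comes the transfer, with waypoints.

```bash
cat > pour.py <<'E'
from h import *
S=np.array([570,232,0.]); psi=-1.345; ld=np.array([np.cos(psi),np.sin(psi),0])
def lipz(t): return 95+110*max(0,np.cos(np.radians(t)))
def pose(t,back=35,lz=None):
    J=jugR(psi,np.radians(t)); o=S-back*ld+[0,0,lipz(t) if lz is None else lz]-J@LIP
    return tcp_from_jug(o,J,T75)
E
python3 - <<'E'
from pour import *
o=get_obs(); q=o["qpos"]; p,G=pose(0,lz=235); rel(p,G,"prepour")
for a in np.linspace(0,1,6): 
  b=ik(o["ee_pos"]+a*(p-o["ee_pos"]),G,q); q=b[0]; print(q.round(2),marg(q).round(2))
E
```

```text
prepour travel [22.98, 6.75, -5.13] ang [-0.02, -0.01, -0.0]
[-0.3   0.28  1.96 -0.32  0.8  -0.31] 0.62
[-0.05  0.27  1.99 -0.34  0.84 -0.06] 0.59
[ 0.19  0.3   1.96 -0.33  0.91  0.18] 0.62
[ 0.41  0.37  1.86 -0.31  0.99  0.37] 0.72
[ 0.59  0.46  1.71 -0.28  1.08  0.51] 0.87
[ 0.73  0.58  1.51 -0.25  1.19  0.61] 1.06
```

Request:
{"api": "play_rows", "payload": {"travel": [[0.46,0.14,-0.1],[1.15,0.34,-0.26],[2.3,0.68,-0.5],[3.7,1.1,-0.8],[5.1,1.5,-1.14],[6.5,1.9,-1.45],[7.9,2.3,-1.76],[9.3,2.73,-2.08],[10.7,3.14,-2.4],[12.1,3.55,-2.7],[13.5,3.97,-3.0],[14.9,4.4,-3.3],[16.3,4.8,-3.64],[17.7,5.2,-3.95],[19,5.6,-4.24],[20.3,5.96,-4.5],[21.5,6.3,-4.8],[22.4,6.6,-5.0],[22.98,6.75,-5.13],[22.98,6.75,-5.13]], "angular": [[0,0,0],[0,0,0],[0,0,0],[0,0,0],[0,0,0],[0,0,0],[0,0,0],[0,0,0],[0,0,0],[0,0,0],[0,0,0],[0,0,0],[0,0,0],[0,0,0],[0,0,0],[0,0,0],[0,0,0],[0,0,0],[0,0,0],[0,0,0]], "claw": [-1,-1,-1,-1,-1,-1,-1,-1,-1,-1,-1,-1,-1,-1,-1,-1,-1,-1,-1,-1]}}

```text
t: 9.72
ee_pos: [520.8, 444.5, 347.6]
orientation: [1.824, 2.293, -0.242]
ft_force: [-0.1, -0.4, -3.3]
width: 18.0
```

```bash
python3 - <<'E'
from pour import *
o=log(); print(o["t"],o["ee_pos"].round(1),o["width"],o["qpos"].round(2))
im=get_image("scene"); t=get_image("top")
R=Ro.from_rotvec(o["orientation"]).as_matrix()
for im_,cam in ((im,"scene"),(t,"top")):
  for sg,col in ((0,(0,0,255)),(10,(0,255,0))):
    J=R@T75.T@Ro.from_euler('y',sg,degrees=True).as_matrix(); O=o["ee_pos"]+163*R[:,2]-J@GR
    for r,z in ((52,110),(37,0)):
      for a in np.linspace(0,2*np.pi,17): cv2.circle(im_,tuple(proj(cam,O+J@[r*np.cos(a),r*np.sin(a),z]).astype(int)),0,col,-1)
c1=cv2.resize(im[110:260,310:460],(400,400)); c2=cv2.resize(t[150:300,100:250],(400,400))
cv2.imwrite("pics/pre.png",cv2.convertScaleAbs(np.hstack([c1,c2]),alpha=1.4,beta=10))
q=o["qpos"]
for th in (30,50,70,80,90,95,100,105,110,120):
  p,G=pose(th); rel(p,G,th); b=ik(p,G,q); q=b[0]; print("   ",q.round(2),marg(q).round(2))
E
```

```text
9.725 [520.8 444.5 347.6] 17.96362304464523 [ 0.73  0.6   1.49 -0.24  1.2   0.61]
30 travel [-3.44, 0.02, -0.39] ang [-0.02, 3.74, -0.0]
    [0.53 0.47 1.62 0.3  0.99 0.15] 0.88
50 travel [-6.17, 0.02, 0.4] ang [-0.02, 6.24, -0.01]
    [ 0.36  0.45  1.71  0.73  1.02 -0.27] 0.87
70 travel [-8.68, 0.02, 2.54] ang [-0.02, 8.74, -0.01]
    [ 0.19  0.51  1.8   1.07  1.2  -0.66] 0.78
80 travel [-9.76, 0.03, 4.04] ang [-0.02, 9.99, -0.01]
    [ 0.11  0.57  1.84  1.19  1.32 -0.82] 0.74
90 travel [-10.68, 0.03, 5.78] ang [-0.02, 11.24, -0.02]
    [ 0.04  0.65  1.86  1.27  1.46 -0.95] 0.72
95 travel [-11.17, 0.04, 6.35] ang [-0.02, 11.87, -0.02]
    [ 0.02  0.69  1.87  1.3   1.54 -1.  ] 0.71
100 travel [-11.6, 0.04, 6.96] ang [-0.02, 12.49, -0.02]
    [-0.01  0.72  1.87  1.32  1.62 -1.03] 0.71
105 travel [-11.98, 0.04, 7.6] ang [-0.02, 13.12, -0.02]
    [-0.03  0.76  1.87  1.35  1.7  -1.07] 0.71
110 travel [-12.31, 0.04, 8.28] ang [-0.02, 13.74, -0.02]
    [-0.05  0.8   1.87  1.36  1.77 -1.1 ] 0.71
120 travel [-12.77, 0.05, 9.7] ang [-0.02, 14.99, -0.02]
    [-0.07  0.89  1.86  1.4   1.93 -1.17] 0.72
```

View pics/pre.png

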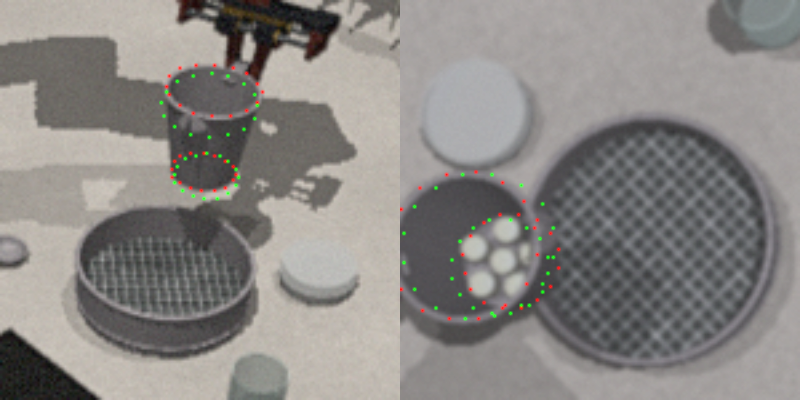

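Pre-pour picture: the jug is upright, the rim matches the no-sag overlay (red), and all six pieces are inside. The sieve is centred at top crop (650,243). Now I tip to 110°, slowly past 90°.

Request:
{"api": "play_rows", "payload": {"travel": [[-0.8,0,-0.25],[-1.7,0,-0.4],[-2.6,0,-0.45],[-3.44,0,-0.39],[-4.4,0,-0.2],[-5.3,0,0.05],[-6.17,0,0.4],[-7.05,0,1.05],[-7.9,0,1.75],[-8.68,0,2.54],[-9.25,0,3.25],[-9.76,0,4.04],[-10.25,0,4.9],[-10.68,0,5.78],[-11.17,0,6.35],[-11.6,0,6.96],[-11.98,0,7.6],[-12.31,0,8.28],[-12.31,0,8.28],[-12.31,0,8.28]], "angular": [[0,0.9,0],[0,1.87,0],[0,2.8,0],[0,3.74,0],[0,4.6,0],[0,5.4,0],[0,6.24,0],[0,7.1,0],[0,7.9,0],[0,8.74,0],[0,9.35,0],[0,9.99,0],[0,10.6,0],[0,11.24,0],[0,11.87,0],[0,12.49,0],[0,13.12,0],[0,13.74,0],[0,13.74,0],[0,13.74,0]], "claw": [-1,-1,-1,-1,-1,-1,-1,-1,-1,-1,-1,-1,-1,-1,-1,-1,-1,-1,-1,-1]}}

```text
t: 12.32
ee_pos: [599.0, 101.0, 227.9]
orientation: [-0.989, -1.237, -1.073]
ft_force: [-0.4, -0.0, -2.6]
width: 18.0
```

```bash
cat > see.py <<'E'
from pour import *
import sys
o=log(); print(o["t"],o["ee_pos"].round(1),o["width"],o["ft_force"].round(1))
R=Ro.from_rotvec(o["orientation"]).as_matrix(); J=R@T75.T; O=o["ee_pos"]+163*R[:,2]-J@GR
print("tilt",np.degrees(np.arccos(J[2,2])),"lip",(O+J@LIP).round(1),"jug",O.round(1))
im=get_image("scene"); t=get_image("top")
c1=cv2.resize(im[110:260,310:460],(400,400)); c2=cv2.resize(t[150:300,100:250],(400,400))
cv2.imwrite(f"pics/{sys.argv[1]}.png",cv2.convertScaleAbs(np.hstack([c1,c2]),alpha=1.4,beta=10))
for th in (100,115,120,125,130): rel(*pose(th),th)
for c in ("scene","top"):
  for i in range(1): print(c,[(np.round(d["location"]).tolist(),round(d["conf"],2)) for d in search_frame(c,"piece0_center")])
E
python3 see.py p1
```

```text
12.325 [599.  101.  227.9] 18.04533571929696 [-0.4 -0.  -2.6]
tilt 109.84545972776597 lip [561.  265.3  95. ] jug [542.1 349.  181.3]
100 travel [0.96, 0.03, 1.1] ang [0.0, -1.24, -0.01]
115 travel [-0.61, 0.04, -0.5] ang [0.0, 0.64, -0.01]
120 travel [-1.22, 0.04, -0.93] ang [0.0, 1.26, -0.01]
125 travel [-1.87, 0.04, -1.31] ang [0.0, 1.89, -0.01]
130 travel [-2.54, 0.04, -1.63] ang [0.0, 2.51, -0.01]
scene [([692.0, 366.0, 31.0], 0.19)]
top []
```

View pics/p1.png

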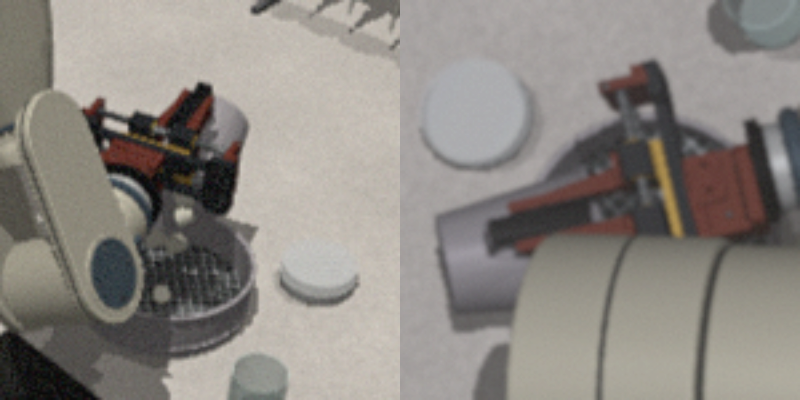

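The first pieces are out: one is on the mesh at scene crop (162,293) and one or two are falling near (180,215–240). The load has dropped by 0.7 N. I tip on to 125° and wait.

Request:
{"api": "play_rows", "payload": {"travel": [[0,0,0],[-0.61,0,-0.5],[-1.22,0,-0.93],[-1.87,0,-1.31],[-1.87,0,-1.31],[-1.87,0,-1.31],[-1.87,0,-1.31],[-1.87,0,-1.31]], "angular": [[0,0,0],[0,0.64,0],[0,1.26,0],[0,1.89,0],[0,1.89,0],[0,1.89,0],[0,1.89,0],[0,1.89,0]], "claw": [-1,-1,-1,-1,-1,-1,-1,-1]}}

```text
t: 13.52
ee_pos: [605.5, 73.8, 179.9]
orientation: [-0.815, -1.023, -1.163]
ft_force: [-0.0, 0.1, -1.4]
width: 17.6
```

```bash
python3 see.py p2; python3 - <<'E'
from pour import *
for th in (110,90,70,50,30,0): rel(*pose(th,lz=lipz(th)+(0 if th>60 else 20)),th)
E
```

```text
13.525 [605.5  73.8 179.9] 17.624523304088513 [-0.   0.1 -1.4]
tilt 124.99326611229597 lip [561.3 266.2  95.7] jug [547.8 325.  201.4]
100 travel [2.09, 0.03, 3.05] ang [-0.0, -3.13, -0.01]
115 travel [0.99, 0.03, 1.1] ang [0.0, -1.25, -0.01]
120 travel [0.51, 0.03, 0.52] ang [0.0, -0.63, -0.01]
125 travel [-0.01, 0.03, -0.02] ang [0.0, -0.0, -0.01]
130 travel [-0.58, 0.03, -0.5] ang [0.0, 0.62, -0.01]
scene []
top [([550.0, 280.0, 209.0], 0.73)]
110 travel [1.42, 0.03, 1.72] ang [0.0, -1.88, -0.01]
90 travel [2.53, 0.03, 4.49] ang [-0.0, -4.38, -0.01]
70 travel [4.04, 0.03, 7.98] ang [-0.0, -6.88, -0.01]
50 travel [5.11, 0.03, 11.54] ang [-0.0, -9.38, -0.01]
30 travel [4.19, 0.03, 14.23] ang [-0.01, -11.88, -0.01]
0 travel [0.78, 0.03, 16.44] ang [-0.01, -15.63, -0.01]
```

Request:
{"api": "play_rows", "payload": {"travel": [[0.7,0,0.85],[1.42,0,1.72],[2.0,0,3.05],[2.53,0,4.49],[3.3,0,6.2],[4.04,0,7.98],[4.65,0,9.8],[5.11,0,11.54],[4.8,0,12.9],[4.19,0,14.23],[3.2,0,15.1],[2.1,0,15.8],[0.78,0,16.44],[0.78,0,16.44],[0.78,0,16.44],[0.78,0,16.44]], "angular": [[0,-0.94,0],[0,-1.88,0],[0,-3.13,0],[0,-4.38,0],[0,-5.63,0],[0,-6.88,0],[0,-8.13,0],[0,-9.38,0],[0,-10.6,0],[0,-11.88,0],[0,-13.1,0],[0,-14.4,0],[0,-15.63,0],[0,-15.63,0],[0,-15.63,0],[0,-15.63,0]], "claw": [-1,-1,-1,-1,-1,-1,-1,-1,-1,-1,-1,-1,-1,-1,-1,-1]}}

```text
t: 15.72
ee_pos: [521.4, 442.4, 339.8]
orientation: [1.827, 2.29, -0.239]
ft_force: [-0.3, 0.6, -2.2]
width: 18.1
```

```bash
python3 see.py p3
```

```text
15.725 [521.4 442.4 339.8] 18.080775673770482 [-0.3  0.6 -2.2]
tilt 0.12374611315828579 lip [561.8 265.  226. ] jug [550.2 315.9 116.1]
100 travel [-11.66, 0.03, 6.62] ang [0.01, 12.49, -0.01]
115 travel [-12.63, 0.04, 8.64] ang [0.01, 14.36, -0.01]
120 travel [-12.84, 0.04, 9.37] ang [0.01, 14.99, -0.01]
125 travel [-12.97, 0.04, 10.1] ang [0.01, 15.61, -0.01]
130 travel [-13.05, 0.04, 10.85] ang [0.01, 16.24, -0.01]
scene []
top []
```

View pics/p3.png

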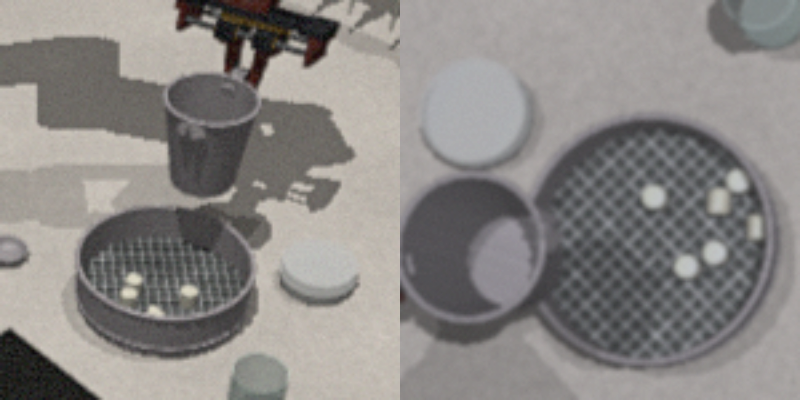

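Six white pieces are on the mesh (top crop (653,196), (737,180), (718,200), (757,228), (714,252), (686,266)) and the jug is empty. Next is the mat.

```bash
python3 - <<'E'
from pour import *
o=get_obs(); q=o["qpos"]
rel(*tcp_from_jug(np.array([551,200,120.]),jugR(psi,0),T75),"via")
for z in (120,40):
  p,G=tcp_from_jug(np.array([553,-24,z]),jugR(psi,0),T75); rel(p,G,z); b=ik(p,G,q); print(b[0].round(2),marg(b[0]).round(2))
E
```

```text
via travel [-4.41, -1.01, 1.01] ang [-0.0, -0.01, -0.01]
120 travel [-12.87, -2.92, 3.27] ang [-0.0, -0.01, -0.01]
[ 0.23  0.36  1.92 -0.34  0.89  0.22] 0.66
40 travel [-12.04, -2.92, 6.36] ang [-0.0, -0.01, -0.01]
[ 0.23  0.46  2.01 -0.4   0.72  0.32] 0.57
```

Request:
{"api": "play_rows", "payload": {"travel": [[-0.4,-0.1,0.1],[-1.2,-0.3,0.3],[-2.4,-0.55,0.6],[-3.6,-0.8,0.9],[-4.8,-1.1,1.2],[-6,-1.36,1.5],[-7.2,-1.63,1.8],[-8.4,-1.9,2.1],[-9.6,-2.2,2.4],[-10.8,-2.45,2.75],[-11.8,-2.7,3.0],[-12.5,-2.85,3.2],[-12.87,-2.92,3.27],[-12.6,-2.92,4.3],[-12.3,-2.92,5.4],[-12.04,-2.92,6.36],[-12.04,-2.92,6.36],[-12.04,-2.92,6.36]], "angular": [[0,0,0],[0,0,0],[0,0,0],[0,0,0],[0,0,0],[0,0,0],[0,0,0],[0,0,0],[0,0,0],[0,0,0],[0,0,0],[0,0,0],[0,0,0],[0,0,0],[0,0,0],[0,0,0],[0,0,0],[0,0,0]], "claw": [-1,-1,-1,-1,-1,-1,-1,-1,-1,-1,-1,-1,-1,-1,-1,-1,-1,-1]}}

```text
t: 18.18
ee_pos: [524.3, 103.2, 264.1]
orientation: [1.825, 2.289, -0.239]
ft_force: [0.1, 0.4, -1.8]
width: 17.9
```

```bash
python3 - <<'E'
from pour import *
o=log(); print(o["t"],o["ee_pos"].round(1),o["width"],o["ft_force"].round(1))
im=get_image("scene"); t=get_image("top")
R=Ro.from_rotvec(o["orientation"]).as_matrix()
J=R@T75.T; O=o["ee_pos"]+163*R[:,2]-J@GR; print(O.round(1))
for im_,cam in ((im,"scene"),(t,"top")):
  for r,z in ((52,110),(37,0)):
    for a in np.linspace(0,2*np.pi,17): cv2.circle(im_,tuple(proj(cam,O+J@[r*np.cos(a),r*np.sin(a),z]).astype(int)),0,(0,0,255),-1)
u=proj("scene",O).astype(int); v=proj("top",O).astype(int)
c1=cv2.resize(im[u[1]-80:u[1]+70,u[0]-75:u[0]+75],(400,400)); c2=cv2.resize(t[v[1]-75:v[1]+75,v[0]-75:v[0]+75],(400,400))
cv2.imwrite("pics/m1.png",cv2.convertScaleAbs(np.hstack([c1,c2]),alpha=1.4,beta=10))
print((R.T@[0,0,-1]).round(3))
E
```

```text
18.175 [524.3 103.2 264.1] 17.938081254600707 [ 0.1  0.4 -1.8]
[553.4 -23.5  40.5]
[ 0.258 -0.001  0.966]
```

View pics/m1.png

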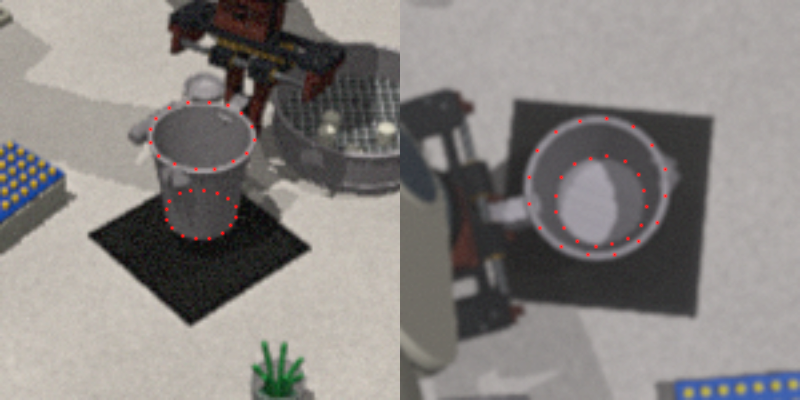

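The jug hangs upright over the mat centre (overlay matches in both views). I lower the 37 mm slowly.

Request:
{"api": "play_rows", "payload": {"travel": [[0.12,0,0.45],[0.24,0,0.9],[0.3,0,1.12],[0.34,0,1.27],[0.36,0,1.35],[0.38,0,1.42],[0.38,0,1.42],[0.38,0,1.42]], "angular": [[0,0,0],[0,0,0],[0,0,0],[0,0,0],[0,0,0],[0,0,0],[0,0,0],[0,0,0]], "claw": [-1,-1,-1,-1,-1,-1,-1,-1]}}

```text
t: 19.27
ee_pos: [524.5, 103.3, 228.0]
orientation: [1.825, 2.288, -0.237]
ft_force: [-0.2, -0.4, -1.5]
width: 17.8
```

Request:
{"api": "play_rows", "payload": {"travel": [[0.01,0,0.03],[0.02,0,0.06],[0.02,0,0.08],[0.02,0,0.08],[0.02,0,0.08]], "angular": [[0,0,0],[0,0,0],[0,0,0],[0,0,0],[0,0,0]], "claw": [-1,-1,-1,-1,-1]}}

```text
t: 19.9
ee_pos: [524.8, 103.5, 227.1]
orientation: [1.824, 2.288, -0.236]
ft_force: [-2.8, 2.8, 11.1]
width: 18.1
```

It is in contact (+11 N). I ease off a little, open, then back out along the tool axis.

Request:
{"api": "play_rows", "payload": {"travel": [[0,0,-0.02],[0,0,-0.02],[0,0,-0.02],[0,0,-0.02],[0,0,-0.02],[0,0,-0.02],[0,0,-0.02],[0,0,-0.02],[0,0,-0.02]], "angular": [[0,0,0],[0,0,0],[0,0,0],[0,0,0],[0,0,0],[0,0,0],[0,0,0],[0,0,0],[0,0,0]], "claw": [-1,-1,-1,1,1,1,1,1,1]}}

```text
t: 21.02
ee_pos: [524.8, 103.6, 227.6]
orientation: [1.824, 2.288, -0.236]
ft_force: [-0.1, -0.0, 0.1]
width: 74.4
```

Request:
{"api": "play_rows", "payload": {"travel": [[0,0,-0.5],[0,0,-1.5],[0,0,-2.5],[0,0,-4],[0,0,-5.5],[0,0,-7],[0,0,-7],[0,0,-7]], "angular": [[0,0,0],[0,0,0],[0,0,0],[0,0,0],[0,0,0],[0,0,0],[0,0,0],[0,0,0]], "claw": [1,1,1,1,1,1,1,1]}}

```text
t: 22.02
ee_pos: [513.7, 147.6, 396.5]
orientation: [1.824, 2.288, -0.237]
ft_force: [0.6, 0.3, 0.2]
width: 87.9
```

```bash
python3 - <<'E'
from h import *
o=get_obs(); print(o["t"],o["ee_pos"].round(1),o["width"],o["ft_force"].round(1))
im=get_image("scene"); t=get_image("top")
J=jugR(-1.345,0); O=np.array([553.4,-23.5,4])
for im_,cam in ((im,"scene"),(t,"top")):
  for r,z in ((52,110),(37,0)):
    for a in np.linspace(0,2*np.pi,17): cv2.circle(im_,tuple(proj(cam,O+J@[r*np.cos(a),r*np.sin(a),z]).astype(int)),0,(0,0,255),-1)
c1=cv2.resize(im[170:370,200:450],(400,320)); c2=cv2.resize(t[120:320,100:350],(400,320))
cv2.imwrite("pics/f.png",cv2.convertScaleAbs(np.hstack([c1,c2]),alpha=1.4,beta=10))
for n in ("beaker","plant_cup","reagent","dishes","tip_box"):
  print(n,[np.round(d["location"]).tolist() for d in search_frame("scene",n)[:1]])
E
```

```text
22.025 [513.7 147.6 396.5] 87.94946065208678 [0.6 0.3 0.2]
beaker [[771.0, 115.0, 50.0]]
plant_cup [[768.0, -159.0, 49.0]]
reagent []
dishes [[691.0, 366.0, 29.0]]
tip_box [[389.0, -150.0, 44.0]]
```

View pics/f.png

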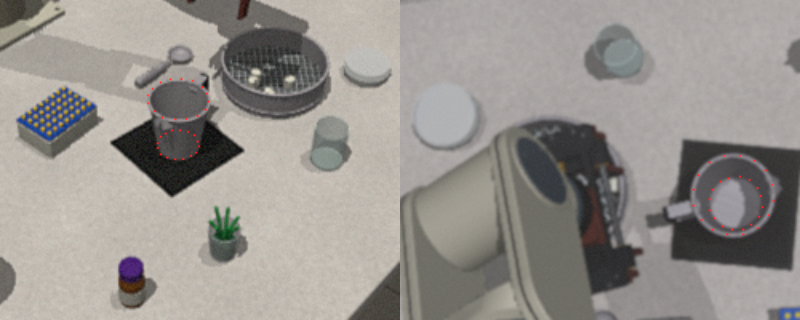

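The jug stands upright and empty on the mat (scene crop (180,118)), the gripper is clear of it, the pieces are in the sieve, and nothing else has moved.

```bash
python3 -c "
from workcell import workorder
print(workorder.close_job())"
```

```text
the job is handed in; nothing more can be done
None
```

I poured all six cylinders into the sieve, set the empty jug upright on the mat, let go of it and handed the job in at about 22 s; no verdict is reported.

**Pour:** I gripped the steel jug by its handle (opening 18.0 mm, no sag seen) and tipped it to 125° with the lip about 33 mm above the sieve's rim. The picture taken after pouring shows six pieces on the mesh and an empty jug.

**Set-down:** I lowered the jug near the middle of the mat until the wrist read +11 N, eased off and opened the gripper. In the last pictures the jug's outline matches its planned upright pose within a few millimetres in both views. The wrist force was about 0 N.

**Bystanders:** The beaker, plant cup, dishes and tip box were found within 5 mm of where they started.

**Weaker checks:**
- The network missed the amber bottle in the last check. It looked untouched in the picture, as did the scoop, which I did not measure.
- Two estimates of the sieve's centre differed by about 10 mm; I aimed between them.
- In the last top view the arm hid most of the sieve. The count of six rests on the view after pouring, and the final scene view still shows pieces on the mesh.

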